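Start up the mini wood lathe

ROBOT

A 7-joint arm with a two-finger parallel gripper is mounted at the origin on the work surface. World frame = base frame: x ahead of the robot, y to its left, z up, the work surface at z = 0. Lengths are in m, angles in rad, forces in N, time in s.
With the tool pointing down it reaches from about 0.425 to 0.875 m from the base axis. Payload 8.4 kg.
Tool frame: the origin (TCP) lies on the centre line of the jaws, within the pads' length; the fingertips stand 17 mm ahead of it and the grasp point (between the pads) lies 2 mm behind it (arm.tcp_to_tips is the distance from the TCP to the fingertips, in m); z points along the fingers, y is the line along which they close (so a half turn about z gives the same grasp; the last joint's range is limited). The gripper opens to 87 mm and grips with 3 to 60 N. Pads are 19 mm wide; open, the fingers measure 117 mm over their backs; the gripper's body (75 mm by 190 mm) begins 51 mm behind the grasp point.
Start: joints at [-1.216, 0.333, 0.04, 1.465, -0.013, 1.343, -0.059], TCP at [0.285, 0.584, 0.24] pointing down, gripper open.
Joint ranges: [-2.58, 2.58], [-0.38, 2.09], [-1.3, 1.39], [0.25, 2.4], [-1.5, 4.64], [0.08, 2.09], [-2.65, 2.65]. Speed limits (rad/s): [2.22, 2.22, 2.79, 2.79, 3.14, 3.14, 3.14].

INTERFACE

Orientations are given as a unit quaternion [w, x, y, z].
In Python, from cell import arm gives the robot as it stands. The module is installed in compiled form; this text tells all that it offers.
- The arm moves only by the shell command python3 -m jog 'ROWS'. ROWS is JSON, a list of rows, each a list of 7 numbers: the turn, a rotation vector about the world's x, y, z in rad, then the shift along the world's x, y, z in mm, then the opening, from 0 (shut) to 1 (fully open). In form: [[rx, ry, rz, tx, ty, tz, hand], ...]. A call has 1 to 10 rows; each row is the pose to reach, as a shift and turn from the pose commanded when the call began; what a row does not reach only later rows make up. A row lasts 1/10 s, in which the tool goes at most 50 mm and 8.59 degrees, less where a joint would pass 70% of its speed; a pose out of reach is approached as far as the arm can. A call with a gripper value outside its range is refused whole. The fingers move at their own pace and stop on an object; the grip force is fixed at half the most. Time passes only in rows, so rows that repeat a pose let the fingers close. It gives the time, the measured TCP pose, the force, the opening and the grip force at its end, in the units of the state.
- arm.get_obs(): the state, without advancing time (a new reading comes with each control period).
- arm.capture(name): name is "side" or "top" or "wrist"; returns the picture (420x560x3 uint8, red, green, blue); there is no depth.
- arm.camera_model(name): a dict with "vfov" (degrees; the focal length in pixels is half the picture's height over the tangent of half this angle, whatever the lens; pixels are square), "cx", "cy" (the principal point, pixels), "R" (3x3) and "t" (3): a world point X has camera coordinates R X + t. Camera axes: x right, y down, z forward; pixel columns grow to the right and rows downward; lengths in m; the calibration is good to about 2 mm. A picture is of the moment at which its call begins: read the wrist's pose just before it. camera_model takes no time and is no camera call; for the wrist camera it gives the pose at the moment of the call.
- arm.job_done(): hands the job in; it is judged then, once.
The state is a dict: "t": time; "joint_pos": joint angles; "dq": joint speeds; "joint_efforts": joint torques, N m; "eef_pos": TCP position; "ee_rot": TCP orientation; "force": force on the tool from outside, world axes, zero at the start; "moment": the same for the moment, N m; "finger_gap": finger opening in m; "grip_force": force on a finger pad.
Only numpy, scipy, OpenCV 4.12 (cv2) and the standard library are available. Lean on these libraries where they do the work, as an engineer would, in place of code of your own. Each camera call takes 0.05 s, during which the arm holds its last target. There are 200 camera calls.

TASK

Start the mini lathe by pushing with the fingertips, in this order: first push the tailstock's raised clamp lever down until it is fully down, then push down the raised end of the rocker switch on top of the headstock until that end lies level, then press the flat button on its switch box right in and let it spring back out. Do not press the mushroom button, and do not pick up or push along the switch boxes, the chisel, the tape roll or the jar.

Things in the scene. Friction and masses are not known exactly. Their poses are not given: they have to be found in the camera images.
- lathe: Fixed mini lathe, 400 mm long along y, 105 deep in x. Origin on the bench under the bed's middle, z up, +y to the headstock, -x the front (towards the robot). Bed rails' top is 45 mm up. Green headstock box, 100 (x) by 120 mm (y), top 115 mm up, centred at y = +130 mm; its chuck holds a short dowel along -y, 85 mm up, ending at y = -30 mm.
- rocker_raised (a point): Point on top of the rocker's raised flap, 20 mm from its hinge; moves with it: 137 mm above the bench at the start, 129 when on. The black rocker is a V of two flaps, each 28 mm long (lathe y) and 34 wide, in a grey frame 48 x 72 mm, top 123 mm up. Hinge along lathe x at x = 0, y = +130 mm, 126 mm up. The -y flap (tailstock side) is the raised one, its end 11 mm above level.
- rocker_part (a joint): Rocker angle, rad: 0 off (-y flap raised 0.4 rad) to 0.4 on (-y flap level, top face 129 mm above the bench; stop). Stays where it is left; starts at 0 to 0.06. Takes about 3 N pressed 20 mm from the hinge.
- tailstock: Fixed tailstock, an aluminium block 56 mm (x) by 44 mm (y) on a foot 92 x 50 x 14 mm, somewhere along the bed. Origin: middle of the foot's underside, on the bed, 45 mm above the bench; axes parallel to the lathe's. Block top 62 mm above the origin. The clamp lever is hinged on its front at x = -34, y = 0, z = +45 mm (90 mm above the bench), about y.
- lever_tip (a point): Middle of the free end of the clamp lever, 89 mm from its hinge; moves with it. Flat steel bar 20 mm wide, 8 thick, with a black end block 26 wide, 22 long, 12 thick; it reaches forward (tailstock -x) from its hinge, at the start also upward. Fully down it lies level, the bar's top face 94 mm above the bench (end block 96 mm).
- lever_part (a joint): Clamp lever angle, rad: 0 is raised 0.8 rad above level, 0.8 is fully down (level; stop). Stays where it is left; starts at 0 to 0.2. Takes about 3 N pushed straight down 50 mm in front of the hinge.
- start_box: Loose grey switch box, 64 x 64 x 45 mm, 0.5 kg, with a round flat black button, 30 mm across, standing 10 mm out of its top. Origin at the centre of the underside. One of the two boxes stands to the left of the bench and one to the right, either way round.
- start_top (a point): Centre of the flat button's top, 55 mm above the bench when out.
- start_part (a joint): Travel of the flat button, m: 0 out, 0.006 fully in. Spring: starts to move at about 1.5 N, fully in at 5 N; springs back.
- stop_box: The other loose grey switch box, same size and mass, with a black mushroom button, 44 mm across, its top 25 mm above the box. Not to be pressed. Origin at the centre of the underside.
- stop_part (a joint): Travel of the mushroom button, m: 0 out, 0.006 fully in.
- chisel: Loose turning chisel lying on the bench in front of the robot, 202 mm long along its x, wooden handle 26 mm wide and 24 mm high. Origin on the bench under the chisel, 150 mm from the handle end (-x) and 52 mm from the blade tip.
- tape: Loose roll of paper tape lying flat, 84 mm across, 24 mm high. Origin at the centre of its underside.
- jar: Loose closed jar, 56 mm across, 75 mm high. Origin at the centre of its underside.
Mind the look-alikes: they are no part of the job. What is shaped like the start_box but orange, purple or yellow is not meant.

How it is judged:
By the outcome, as a careful person would: the job done as asked, in the order asked, and still so for the second after the job is handed in, with the robot touching nothing.
It also fails if it takes over 45 s, if anything falls off the work surface, if the arm or the gripper's body presses on something with over 40 N, if the wrist force passes 120 N, or if a joint passes its speed limit or range.

## Working session

There is one attempt and no reset: what is moved stays moved. The work goes in short steps, Python scripts to look and compute and a shell command to move; the robot and the scene stay as the last step left them, time stands still between calls to the robot, and variables do not carry over. Pictures are saved under pics/ and viewed, at most 10 in all, crops included, and the job is handed in when it is done.

```bash
mkdir -p pics; python3 - <<'E'
from cell import arm
import cv2
for n in("side","top"):
    cv2.imwrite(f"pics/{n}0.png",cv2.cvtColor(arm.capture(n),cv2.COLOR_RGB2BGR))
    m=arm.camera_model(n);print(n,m)
o=arm.get_obs();print(o["t"],o["eef_pos"],o["ee_rot"],o["finger_gap"],arm.tcp_to_tips)
E
```

```text
side {'vfov': 51.04394083013449, 'cx': 273.3418761428895, 'cy': 208.66647188050166, 'R': array([[ 0.94426215, -0.32866032,  0.01874516],
       [-0.23811062, -0.72120885, -0.65050836],
       [ 0.22731546,  0.609787  , -0.75926773]]), 't': array([-0.4557025 ,  0.22918077,  0.97674547])}
top {'vfov': 52.88903877403378, 'cx': 274.52882341144453, 'cy': 205.29845786029225, 'R': array([[-7.78094301e-04, -9.99884451e-01,  1.51815522e-02],
       [-9.85834618e-01, -1.77924485e-03, -1.67710884e-01],
       [ 1.67718517e-01, -1.50969946e-02, -9.85719321e-01]]), 't': array([0.0443077 , 0.504991  , 0.99665203])}
0.1 [0.28475597 0.58385926 0.23877703] [-1.49001768e-04  2.24963507e-01  9.74366925e-01 -7.02223377e-04] 0.08715235114527248 0.017
```

View pics/side0.png

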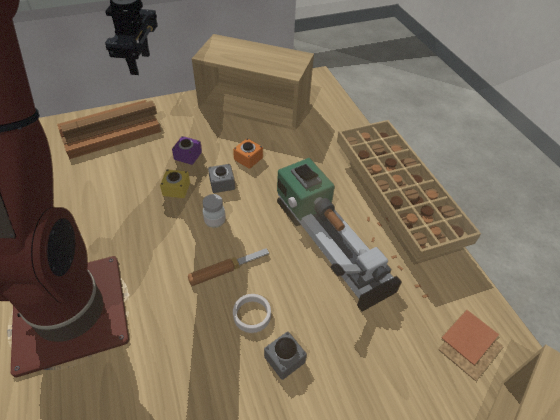

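View pics/top0.png

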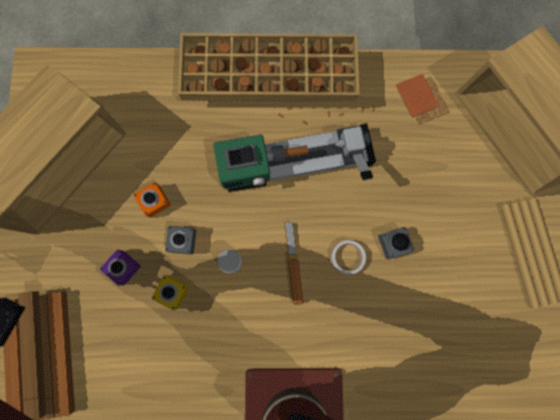

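Side view: the grey boxes are at (222,178) and (286,353), and the lathe runs from (305,190) to (378,285). Top view: the candidates are grey (180,240), orange (151,199), purple (120,267), yellow (170,292), and grey (397,242) with a wider button. The left grey one at (180,240) fits start_box because it is grey and has the small flat button. I'll confirm that in an enlarged crop.

```bash
python3 - <<'E'
import cv2,numpy as np
a=cv2.imread("pics/top0.png");s=cv2.imread("pics/side0.png")
z=lambda i,x,y,w,h,k:cv2.resize(i[y:y+h,x:x+w],None,fx=k,fy=k,interpolation=cv2.INTER_CUBIC)
A=z(a,205,120,200,80,4)
B=np.hstack([z(a,155,215,50,50,5),z(a,375,218,50,50,5),z(s,197,153,50,50,5)])
B=np.hstack([B,np.zeros((250,50,3),np.uint8)])
cv2.imwrite("pics/c1.png",np.vstack([A,B]))
cv2.imwrite("pics/c2.png",z(s,265,150,145,155,3.8))
E
```

```text
(no output)
```

View pics/c1.png

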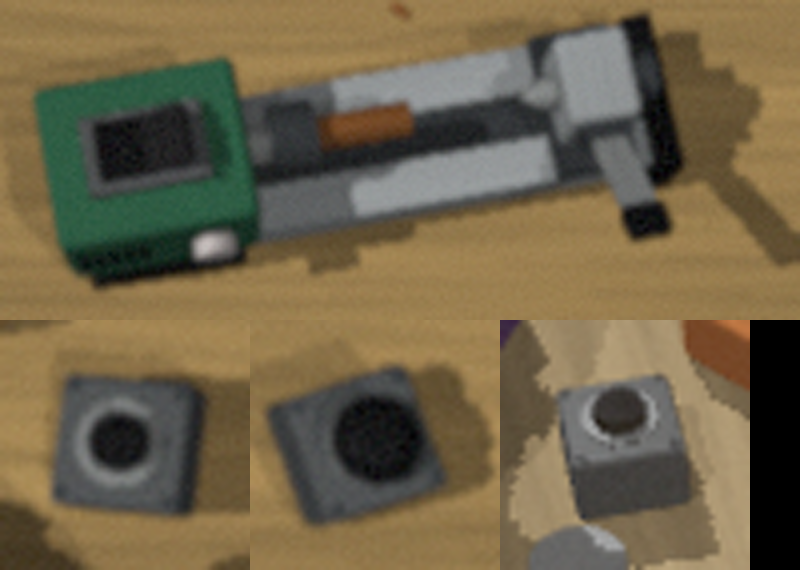

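View pics/c2.png

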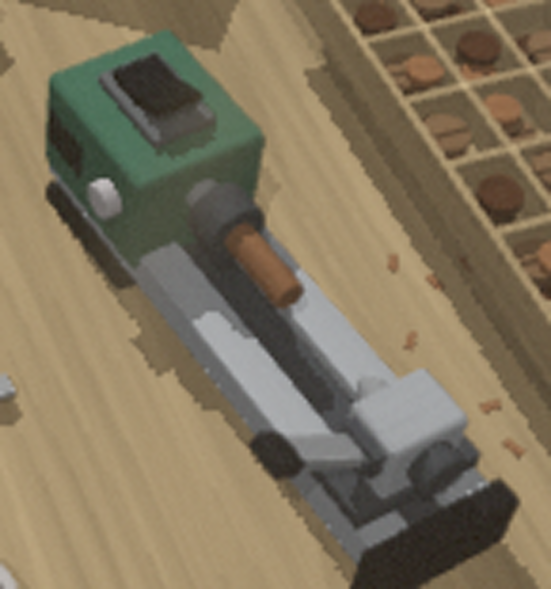

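The crops confirm it. The left grey box has the small flat button with a light ring, and the right one has the wide mushroom. The headstock, rocker frame, tailstock block and lever are clear, with the lever tip near (646,222) in crop c1 and (278,452) in c2.

```bash
cat > h.py <<'E'
from cell import arm
import numpy as np
def ray(n,p):
    m=arm.camera_model(n);f=210/np.tan(np.radians(m["vfov"]/2));R=np.array(m["R"])
    return -R.T@m["t"], R.T@[(p[0]-m["cx"])/f,(p[1]-m["cy"])/f,1]
def atz(n,p,z):
    c,d=ray(n,p);return c+d*(z-c[2])/d[2]
def tri(a,b):
    A=[];B=[]
    for n,p in(("top",a),("side",b)):
        c,d=ray(n,p);d/=np.linalg.norm(d);P=np.eye(3)-np.outer(d,d);A.append(P);B.append(P@c)
    return np.linalg.lstsq(np.vstack(A),np.hstack(B),rcond=None)[0]
E
python3 - <<'E'
from h import *
np.set_printoptions(precision=4,suppress=True)
t=lambda x,y:((x+.5)/4-.5+205,(y+.5)/4-.5+120)
s=lambda x,y:((x+.5)/3.8-.5+265,(y+.5)/3.8-.5+150)
def quad(name,n,f,ps,z):
    q=np.array([atz(n,f(*p),z) for p in ps]);print(name,n,q.mean(0),"sides",[round(float(np.linalg.norm(q[i]-q[i-1])),4) for i in range(4)]);return q
h=quad("head","top",t,[(36,92),(232,60),(256,207),(68,245)],.115)
quad("head","side",s,[(50,75),(165,32),(264,140),(148,187)],.115)
r=quad("frame","top",t,[(80,120),(200,98),(213,178),(92,195)],.123)
quad("frame","side",s,[(101,80),(147,52),(214,112),(165,143)],.123)
k=quad("block","top",t,[(553,40),(628,28),(640,115),(572,128)],.107)
quad("block","side",s,[(353,412),(420,372),(467,416),(398,464)],.107)
print("dowel end",atz("top",t(412,118),.085+.01),"yaw head",[np.degrees(np.arctan2(*(h[a]-h[b])[:2])) for a,b in((0,1),(3,2))], "yaw head-block",np.degrees(np.arctan2(*(h.mean(0)-k.mean(0))[:2])))
print("levertip",tri(t(646,220),s(278,452)))
for n,p in(("top",((119.5)/5-.5+155,(442-320+.5)/5-.5+215)),("side",((620-500.+.5)/5-.5+197,(410-320+.5)/5-.5+153))):print("start",n,p,atz(n,p,.055))
E
```

```text
head top [0.606  0.1221 0.115 ] sides [0.0939, 0.1163, 0.09, 0.1106]
head side [0.6082 0.1208 0.115 ] sides [0.1169, 0.0905, 0.1171, 0.088]
frame top [0.6054 0.1227 0.123 ] sides [0.0453, 0.0706, 0.0485, 0.0702]
frame side [0.6085 0.1226 0.123 ] sides [0.069, 0.0419, 0.0692, 0.0438]
block top [ 0.654  -0.1438  0.107 ] sides [0.0552, 0.0458, 0.0542, 0.0414]
block side [ 0.6571 -0.1472  0.107 ] sides [0.0404, 0.0514, 0.0378, 0.055]
dowel end [ 0.6324 -0.0339  0.095 ] yaw head [np.float64(-9.933617588078919), np.float64(-11.91680254591057)] yaw head-block -10.236200862909772
levertip [ 0.5615 -0.1622  0.1372]
start top (178.4, 239.0) [0.4207 0.2745 0.055 ]
start side (220.6, 170.6) [0.4241 0.2718 0.055 ]
```

The measurements agree with the known geometry. The lathe is turned +10.3°, the lever hinge is at about (0.622,-0.152), and the tip bearing fits. The two cameras put the start button within 4 mm of each other. I'm moving above the lever with the fingers shut.

```bash
python3 -m jog '[[0,0,-0.94,140,-380,0,0],[0,0,-0.94,140,-380,0,0],[0,0,-0.94,140,-380,0,0],[0,0,-0.94,140,-380,0,0],[0,0,-0.94,140,-380,0,0],[0,0,-0.94,140,-380,0,0],[0,0,-0.94,140,-380,0,0],[0,0,-0.94,140,-380,0,0],[0,0,-0.94,140,-380,0,0],[0,0,-0.94,140,-380,0,0]]'
```

```text
t: 1.1
eef_pos: [0.4253, 0.2029, 0.2396]
ee_rot: [-0.0, 0.643, 0.766, 0.0]
force: [-0.9, 1.2, 0.5]
finger_gap: 0.0151
grip_force: 0.0
```

```bash
python3 -m jog '[[0,0,0,135,-366,0,0],[0,0,0,135,-366,0,0],[0,0,0,135,-366,0,0],[0,0,0,135,-366,0,0],[0,0,0,135,-366,0,0],[0,0,0,135,-366,0,0],[0,0,0,135,-366,0,0],[0,0,0,135,-366,0,0],[0,0,0,135,-366,0,0],[0,0,0,135,-366,0,0]]'
```

```text
t: 2.1
eef_pos: [0.5604, -0.1608, 0.2387]
ee_rot: [-0.001, 0.642, 0.767, -0.001]
force: [1.0, 0.8, -0.4]
finger_gap: 0.0002
grip_force: 0.0
```

```bash
python3 -m jog '[[0,0,0,0,0,-30,0],[0,0,0,0,0,-50,0],[0,0,0,0,0,-64,0],[0,0,0,0,0,-74,0],[0,0,0,0,0,-84,0],[0,0,0,0,0,-94,0],[0,0,0,0,0,-104,0],[0,0,0,0,0,-112,0],[0,0,0,0,0,-118,0],[0,0,0,0,0,-122,0]]'; python3 -m jog '[[0,0,0,0,0,-2,0],[0,0,0,0,0,-4,0],[0,0,0,0,0,-6,0],[0,0,0,0,0,-6,0]]'
```

```text
t: 3.1
eef_pos: [0.5599, -0.1617, 0.1171]
ee_rot: [-0.0, 0.642, 0.767, -0.0]
force: [-1.6, 0.3, 2.7]
finger_gap: 0.0002
grip_force: 1.1
t: 3.5
eef_pos: [0.5601, -0.1619, 0.1132]
ee_rot: [-0.0, 0.642, 0.767, 0.001]
force: [-8.2, 3.3, 17.9]
finger_gap: 0.0003
grip_force: 8.9
```

The force rose to 18 N with the tips at 96 mm, which is exactly the end block's fully-down height. I'm lifting off, then checking the lever.

```bash
python3 -m jog '[[0,0,0,0,0,40,0],[0,0,0,0,0,80,0],[0,0,0,0,0,110,0],[0,0,0,50,265,110,0],[0,0,0,50,265,110,0],[0,0,0,50,265,110,0],[0,0,0,50,265,110,0],[0,0,0,50,265,110,0],[0,0,0,50,265,110,0],[0,0,0,50,265,110,0]]'; python3 - <<'E'
from cell import arm
import cv2,numpy as np
z=lambda i,x,y,w,h,k:cv2.resize(cv2.cvtColor(i,cv2.COLOR_RGB2BGR)[y:y+h,x:x+w],None,fx=k,fy=k,interpolation=cv2.INTER_CUBIC)
cv2.imwrite("pics/d1.png",np.hstack([z(arm.capture("side"),265,150,145,155,2.7),z(arm.capture("top"),265,110,145,155,2.7)]))
print(arm.get_obs()["eef_pos"])
E
```

```text
t: 4.5
eef_pos: [0.6101, 0.108, 0.2209]
ee_rot: [-0.0, 0.639, 0.769, 0.0]
force: [0.2, 0.4, -0.3]
finger_gap: 0.0004
grip_force: 0.0
[0.61003978 0.10257447 0.22143597]
```

View pics/d1.png

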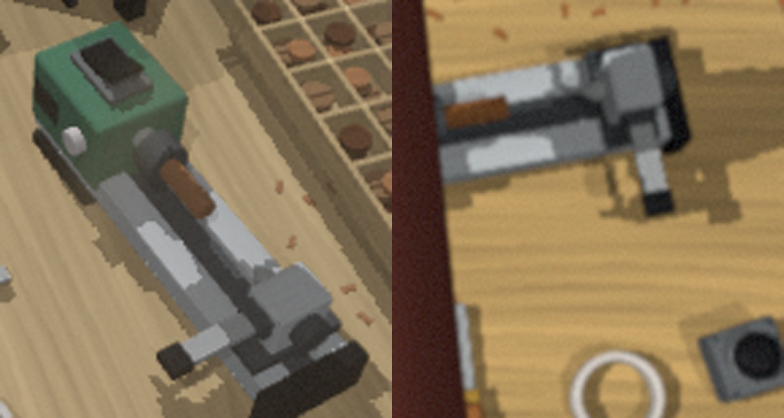

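The side crop shows the lever level, with its end block at (175,360) and top-crop (658,203). I'll compute its height and then press the rocker.

```bash
python3 - <<'E'
from h import *
print(tri((266/2.7+265,203/2.7+110),(175/2.7+265,360/2.7+150)))
E
python3 -m jog '[[0,0,0,0,0,-25,0],[0,0,0,0,0,-45,0],[0,0,0,0,0,-57,0],[0,0,0,0,0,-62,0],[0,0,0,0,0,-67,0],[0,0,0,0,0,-71,0],[0,0,0,0,0,-74,0],[0,0,0,0,0,-76,0],[0,0,0,0,0,-78,0],[0,0,0,0,0,-78,0]]'
```

```text
[ 0.54726768 -0.16588002  0.09242452]
t: 5.6
eef_pos: [0.6107, 0.1029, 0.1463]
ee_rot: [0.0, 0.642, 0.767, 0.001]
force: [-8.3, -4.5, 23.9]
finger_gap: 0.0007
grip_force: 11.6
```

The lever is down, with its end block at 92 mm. The rocker hit its stop at 24 N with the tips at 129 mm, so it is level. I'm moving on to the start button.

```bash
python3 -m jog '[[0,0,0,0,0,30,0],[0,0,0,0,0,60,0],[0,0,0,-188,170,40,0],[0,0,0,-188,170,40,0],[0,0,0,-188,170,40,0],[0,0,0,-188,170,40,0],[0,0,0,-188,170,40,0],[0,0,0,-188,170,40,0],[0,0,0,-188,170,40,0],[0,0,0,-188,170,40,0]]'; python3 - <<'E'
from cell import arm
import cv2,numpy as np
z=lambda i,x,y,w,h,k:cv2.resize(cv2.cvtColor(i,cv2.COLOR_RGB2BGR)[y:y+h,x:x+w],None,fx=k,fy=k,interpolation=cv2.INTER_CUBIC)
s=arm.capture("side")
cv2.imwrite("pics/d2.png",np.hstack([z(s,180,120,100,100,4),z(s,265,150,100,100,4)]))
print(arm.get_obs()["eef_pos"])
E
```

```text
t: 6.6
eef_pos: [0.4225, 0.2727, 0.1837]
ee_rot: [0.0, 0.642, 0.767, 0.0]
force: [0.5, 0.2, 0.9]
finger_gap: 0.0007
grip_force: 0.0
[0.42288244 0.27231235 0.18370323]
```

View pics/d2.png

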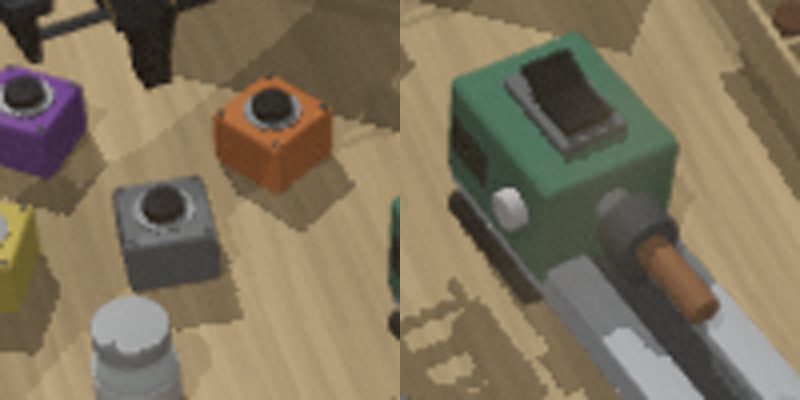

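The rocker's tailstock flap at crop (585,105) now lies flat and its other end is raised. The fingertips at (150,75) hang above the grey box at (165,205). I'm pressing the button.

```bash
python3 -m jog '[[0,0,0,0,0,-45,0],[0,0,0,0,0,-80,0],[0,0,0,0,0,-100,0],[0,0,0,0,0,-108,0],[0,0,0,0,0,-112,0],[0,0,0,0,0,-115,0],[0,0,0,0,0,-118,0],[0,0,0,0,0,-119,0],[0,0,0,0,0,-119,0]]'
```

```text
t: 7.55
eef_pos: [0.423, 0.2732, 0.0663]
ee_rot: [0.0, 0.642, 0.767, 0.001]
force: [-3.2, -6.0, 14.4]
finger_gap: 0.0004
grip_force: 7.3
```

14 N with the tips at 49 mm means the button is fully in. I'm lifting clear and checking.

```bash
python3 -m jog '[[0,0,0,0,0,10,0],[0,0,0,0,0,40,0],[0,0,0,0,0,80,0],[0,0,0,0,0,130,0],[0,0,0,0,0,150,0],[0,0,0,-50,150,150,0],[0,0,0,-50,150,150,0],[0,0,0,-50,150,150,0],[0,0,0,-50,150,150,0],[0,0,0,-50,150,150,0]]'; python3 - <<'E'
from cell import arm
import cv2
cv2.imwrite("pics/e.png",cv2.resize(cv2.cvtColor(arm.capture("side"),cv2.COLOR_RGB2BGR)[120:390,150:410],None,fx=2.2,fy=2.2,interpolation=cv2.INTER_CUBIC))
E
```

```text
t: 8.55
eef_pos: [0.3707, 0.4251, 0.2147]
ee_rot: [-0.0, 0.64, 0.768, 0.0]
force: [1.1, -0.7, 0.0]
finger_gap: 0.0006
grip_force: 0.0
```

View pics/e.png

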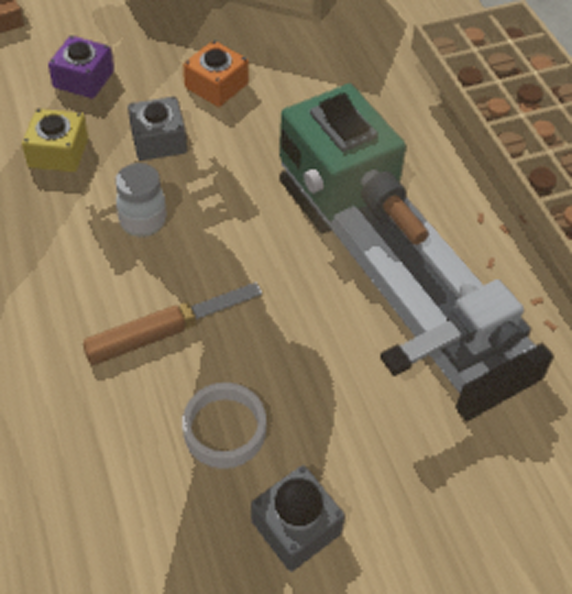

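The lever is level (end block at (397,358)), the rocker is on (345,115), and the start button is back out at (155,112). Nothing else has moved and the arm is clear.

```bash
python3 -c "
from cell import arm
print(arm.job_done())"
```

```text
the job is handed in; nothing more can be done
None
```

The job is done and handed in at about 8.6 s: clamp lever pushed fully down, then the rocker's raised end pushed level, then the flat start button pressed right in and sprung back out, with nothing else touched.

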